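Tuck the sprung cover of the fastener case under its lip

TASK

Close the small fastener case on the bench without gripping anything: with the fingertips, push on the outer face of its open spring cover to fold it down flat, and while holding it down push the thumb rib towards the lip until the cover's free edge is tucked fully home beneath the lip, then let go. Leave the bolt and nut inside the case and do not disturb the things lying around it.

Things in the scene. Friction and masses are not known exactly. Their poses are not given: they have to be found in the camera images.
- case: Low open grey steel case fixed to the bench: 118 mm long (x), 94 mm wide, with a 3 mm foot each side out to y = +-78 mm. Origin on the bench under its middle, z up. Cover hinged at the +x end on a pin along y (x = 56 mm when back, z = 28 mm); lip at the -x end. Side and rear walls 25 mm high; hinge ears at y = +-45 mm, x = 22 to 67 mm, reach z = 35 mm.
- cover (a joint): Aluminium cover's angle, rad: 0 flat over the case (pointing to the case's -x), 1.56 upright (limit); starts 1.1 to 1.5. Plate 80 mm wide, 4 mm thick, 89 mm from pin to free edge; flat, its outer face is at z = 30 mm in the case frame. A light spring (about 2 N at the thumb rib when flat) lifts it again if let go untucked.
- pin (a joint): How far hinge pin and cover have slid to the case's -x, towards the lip, m: 0 back (start), 0.024 end stop, fully home. About 2 N friction; stays where left. A heel stops it after a few mm until the cover is nearly flat. Flat and back, the free edge is 7 mm short of the flared mouth; home, it is 10 mm beneath the lip, which holds it down.
- thumb_rib (a point): On the cover's outer face at the middle of the thumb rib's hinge-side foot, 60 mm from the pin. The rib is a ridge along y, 56 mm long, 4 mm thick, 7 mm high; a fingertip pressing the face on its hinge side can push it towards the lip. Axes are the cover's: x from free edge to pin, y along the pin, z out of the outer face.
- cover_edge (a point): Middle of the cover's free edge, 89 mm from the pin; axes as the cover's.
- lip_mouth (a point): Middle of the fixed lip's inner lower edge, at x = -47, z = 33 mm in the case frame (axes as the case's). The lip spans x = -65 to -47 mm, 3 mm thick, full width; from here its mouth flares up to x = -39, z = 42 mm.
- cover_inside: Steel lining on the cover's inner face (76 x 78 mm, underside when closed): not to be touched or pinched. Origin on the pin; axes as the cover's.
- bolt: Loose hexagon bolt lying inside the case, 58 x 28 x 17 mm; origin under its middle. Stays there.
- nut: Loose hexagon nut lying inside the case, 25 x 23 x 11 mm; origin under its middle. Stays there.
- fitting: Bystander: upright brass hose fitting, 27 x 24 mm, 40 mm high, on the bench beside the case; origin under its middle.
- cap_nut: Bystander: small capped nut, 22 x 19 mm, 20 mm high, on the bench beside the case; origin under its middle.
- t_key: Bystander: dark T-shaped chuck key lying on the bench, 69 x 73 x 11 mm; origin under its middle.
Things that resemble listed ones, but are neither listed nor needed, are in the scene too. There is more than one size of the case; the job needs the larger.

How it is judged:
On the way:
1. the cover has been folded down nearly flat, before its edge is under the lip (value of joint cover below 0.15 rad and value of joint pin below 0.013 m), for 0.02 s.
At the end, for the whole second after the job is handed in: The cover lies flat (within 0.08 rad) and at rest, slid to within 5 mm of its end stop, with its free edge beneath the lip and at least 4 mm in from the lip's inner edge; the bolt and nut are still in the case (value of joint cover below 0.08 rad and value of joint pin above 0.019 m and velocity of joint cover between -0.05 and 0.05 rad/s and x of cover_edge in the frame of lip_mouth below -0.004 m and z of cover_edge in the frame of lip_mouth below 0 m and horizontal distance between each of bolt, nut and case below 0.06 m and height (world z) of each of bolt, nut below 0.02 m); the robot touches nothing.
It fails at once if the cover is gripped, or its inner face is touched, by the fingers (contact force between the fingers and cover_inside above 1.5 N).
It fails at once if the bolt or the nut is lifted (height (world z) of any of bolt, nut above 0.03 m).
It fails at once if a bystander is pushed or carried off by more than 25 mm (distance of any of fitting, cap_nut, t_key from where it was at the start of the episode above 0.025 m).
It also fails if it takes over 32 s, if anything falls off the work surface, if the arm or the gripper's body presses on something with over 40 N, if the wrist force passes 120 N, or if a joint passes its speed limit or range.

ROBOT

A 7-joint arm with a two-finger parallel gripper is mounted at the origin on a cart in front of the work surface, level with it; the furniture and walls round the work are solid. World frame = base frame: x ahead of the robot, y to its left, z up, the work surface at z = 0. Lengths are in m, angles in rad, forces in N, time in s.
With the tool pointing down it reaches from about 0.4 to 0.875 m from the base axis. Payload 19.3 kg.
Tool frame: the origin (TCP) lies between the finger pads; the fingertips stand 17 mm ahead of it and the grasp point (between the pads) lies 2 mm behind it (bot.tips_ahead is the z of the fingertips in the tool frame, in m); z points along the fingers, y is the direction in which the jaws open and shut (so a half turn about z gives the same grasp; the last joint's range is limited). The gripper opens to 85 mm and grips with 20 to 120 N. Pads are 22 mm wide; open, the fingers measure 114 mm over their backs; the gripper's body (76 mm by 85 mm) begins 54 mm behind the grasp point. The pads swing forward as they close: fully open they stand 13 mm farther back than shut.
Start: joints at [1.059, 0.521, -0.036, 1.599, 0.021, 1.021, -0.113], TCP at [0.267, -0.565, 0.248] pointing down, gripper open.
Joint ranges: [-2.91, 2.91], [-0.3, 2.13], [-1.5, 1.42], [0.17, 2.43], [-1.26, 4.41], [0.16, 1.93], [-2.52, 2.52]. Speed limits (rad/s): [1.89, 1.89, 2.39, 2.39, 3.01, 3.01, 3.01].

INTERFACE

Orientations are given as [roll, pitch, yaw] about the fixed x, y, z axes, in that order (R = Rz(yaw) Ry(pitch) Rx(roll)).
In Python, from workcell import telemetry, cams, job, bot gives the robot as it stands.
- The arm moves only by the tool arm_command, never from a script. Its argument "deltas" is a list of rows, each a list of 7 numbers: the opening, from -1 (shut) to 1 (fully open), so that 0 is half open, then the shift along the tool's x, y, z normalised to -1 to 1, where 1 is 150 mm, then the turn, a rotation vector about the tool's x, y, z normalised to -1 to 1, where 1 is 45 degrees. In form: [[hand, tx, ty, tz, rx, ry, rz], ...]. A call has 1 to 8 rows; each row is the pose to reach, as a shift and turn from the pose commanded when the call began, along the tool's axes at that moment; what a row does not reach only later rows make up. A row lasts 1/8 s, in which the tool goes at most 62.5 mm and 10.7 degrees, less where a joint would pass 70% of its speed; a pose out of reach is approached as far as the arm can. A call with a number of a shift or a turn outside -1 to 1 is refused whole. A call with a gripper value outside its range is refused whole. The fingers move at their own pace and stop on an object; "newtons" is the grip in N (left out, the last holds). Time passes only in rows, so rows that repeat a pose let the fingers close. It gives the time, the measured TCP pose, the force and the opening at its end, in the units of the state.
- telemetry.observe(): the state, without advancing time (a new reading comes with each control period).
- cams.grab_frame(name): name is "side" or "top" or "wrist"; returns the picture (400x640x3 uint8, blue, green, red); there is no depth.
- cams.get_calibration(name): a dict with "fx", "fy", "cx", "cy" (pixels), "k1" (the pictures are not rectified: a ray, as slopes to the right and down, at radius r is drawn at 1 + k1 r^2 times it, then the intrinsics apply), "R" (3x3) and "t" (3): a world point X has camera coordinates R X + t. Camera axes: x right, y down, z forward; pixel columns grow to the right and rows downward; lengths in m; the calibration is good to about 2 mm. A picture is of the moment at which its call begins: read the wrist's pose just before it. get_calibration takes no time and is no camera call; for the wrist camera it gives the pose at the moment of the call.
- job.job_done(): hands the job in, once; it reports no verdict.
The state is a dict: "clock": time; "qpos": joint angles; "qd": joint speeds; "joint_efforts": joint torques, N m; "position": TCP position; "tool_rot": TCP orientation; "force": force on the tool from outside, world axes, zero at the start; "moment": the same for the moment, N m; "grip_width": finger opening in m.
Only numpy, scipy, OpenCV 4.12 (cv2) and the standard library are available. Lean on these libraries where they do the work, as an engineer would, in place of code of your own. Each camera call takes 0.05 s, during which the arm holds its last target.

## Working session

There is one attempt and no reset: what is moved stays moved. The work goes in short steps, Python scripts to look and compute and a tool call to move; the robot and the scene stay as the last step left them, time stands still between calls to the robot, and variables do not carry over. Pictures are saved under pics/ and viewed, and the job is handed in when it is done.

Besides the shell and the picture viewer there is one more tool, called after "Request:" as name(argument=value, ...), one argument or row to a line, values as JSON. arm_command: Moves the arm, as the interface text tells. Its arguments: {"type":"object","properties":{"deltas":{"type":"array","items":{"type":"array","items":{"type":"number"}}},"newtons":{"type":"number"}},"required":["deltas"]}

```bash
mkdir -p pics; ls; python3 - <<'E'
from workcell import telemetry, cams, job, bot
import cv2
print(telemetry.observe()); print(bot.tips_ahead)
for n in ("side","top","wrist"):
    c=cams.get_calibration(n); im=cams.grab_frame(n); cv2.imwrite(f"pics/{n}0.png",im); print(n,c)
E
```

```text
pics
{'clock': 0.0, 'qpos': array([ 1.05879042,  0.52202493, -0.03631823,  1.59996659,  0.02122591,
        1.02107815, -0.11280044]), 'qd': array([-0.00155673, -0.00238362,  0.00067663,  0.00014686,  0.0012224 ,
        0.00079482, -0.00079708]), 'joint_efforts': array([ 1.07505534e-04, -9.27126861e+01,  1.97986096e+00, -3.69940174e+01,
        1.77445990e-02,  8.09024263e-03, -7.95985511e-05]), 'position': array([ 0.26706679, -0.56474308,  0.24773385]), 'tool_rot': array([-3.14050604e+00,  1.02611098e-04,  4.41800404e-01]), 'force': array([ 0.01435609, -0.38807332, -0.29248648]), 'moment': array([-0.03053354,  0.06922348, -0.05064422]), 'grip_width': 0.08538076931986856}
0.017
side {'fx': 406.35764703220866, 'fy': 406.35764703220866, 'cx': 320.7666423549438, 'cy': 194.71132573017852, 'k1': -0.010683783334255369, 'R': array([[-0.9888538 , -0.14886573, -0.00267544],
       [-0.06997899,  0.48055238, -0.87416952],
       [ 0.13141958, -0.86423863, -0.48561352]]), 't': array([0.51859282, 0.15816621, 0.63691879])}
top {'fx': 407.0951768629514, 'fy': 407.0951768629514, 'cx': 315.5085063220775, 'cy': 196.5489130226829, 'k1': 0.013873919095861411, 'R': array([[ 0.04701654, -0.9988916 , -0.00223793],
       [-0.97719267, -0.0455305 , -0.20741616],
       [ 0.20708436,  0.01193888, -0.97825024]]), 't': array([-0.20435509,  0.51998394,  0.80771647])}
wrist {'fx': 317.75572599519404, 'fy': 317.75572599519404, 'cx': 317.45103419508325, 'cy': 198.63413590873344, 'k1': -0.04398538351986165, 'R': array([[ 0.427157  , -0.90417644, -0.00136267],
       [-0.8729845 , -0.4128126 ,  0.25977648],
       [-0.2354463 , -0.10977575, -0.96566781]]), 't': array([-0.62392239, -0.03455148,  0.37868418])}
```

View pics/side0.png

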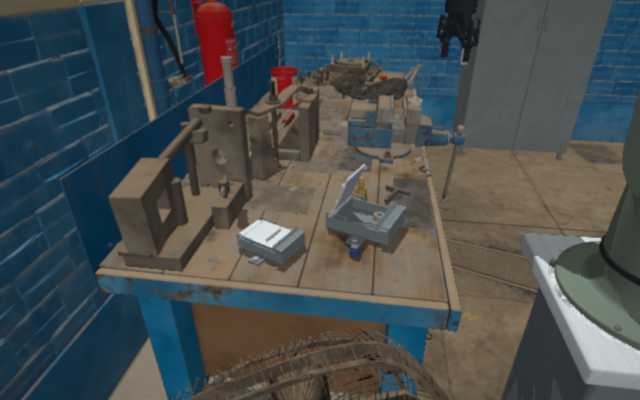

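View pics/top0.png

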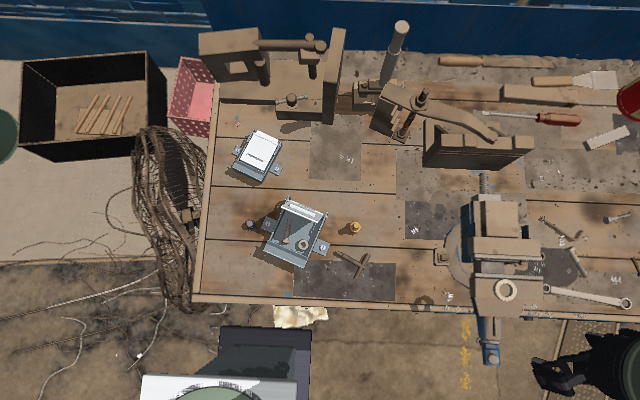

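View pics/wrist0.png

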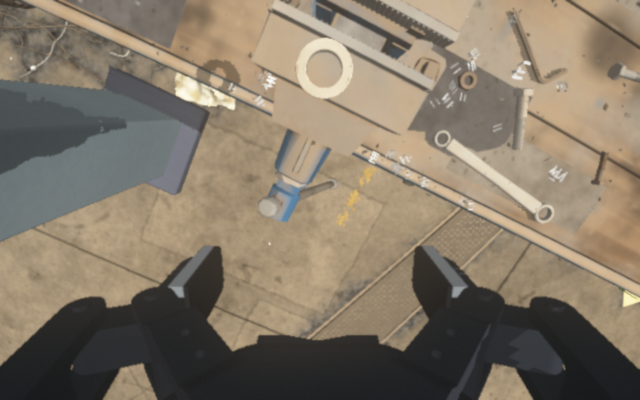

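Candidates for the case are the open one (top 297,232; side 365,218) and the closed white-topped one (top 258,155; side 270,240). The open one looks larger and is the only one with a raised cover. I'll check it in a close crop.

```bash
python3 - <<'E'
import cv2
a=cv2.imread("pics/top0.png")[110:290,220:400]; b=cv2.imread("pics/side0.png")[150:280,225:425]
cv2.imwrite("pics/topc.png",cv2.resize(a,None,fx=3.3,fy=3.3,interpolation=cv2.INTER_CUBIC))
cv2.imwrite("pics/sidec.png",cv2.resize(b,None,fx=4,fy=4,interpolation=cv2.INTER_CUBIC))
E
```

```text
(no output)
```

View pics/topc.png

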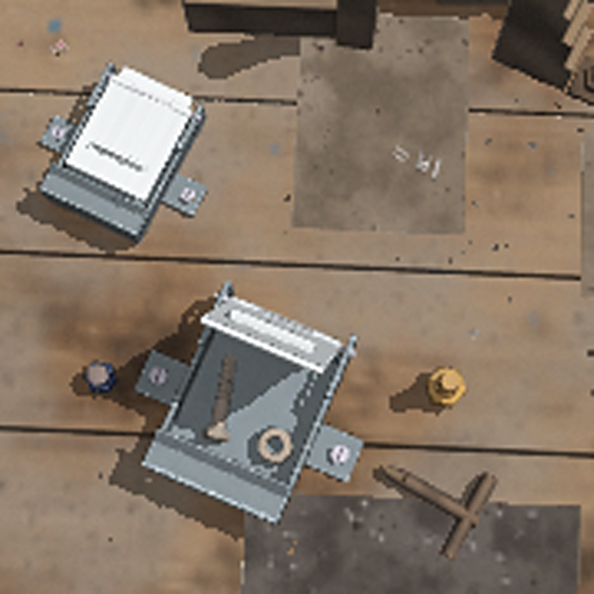

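View pics/sidec.png

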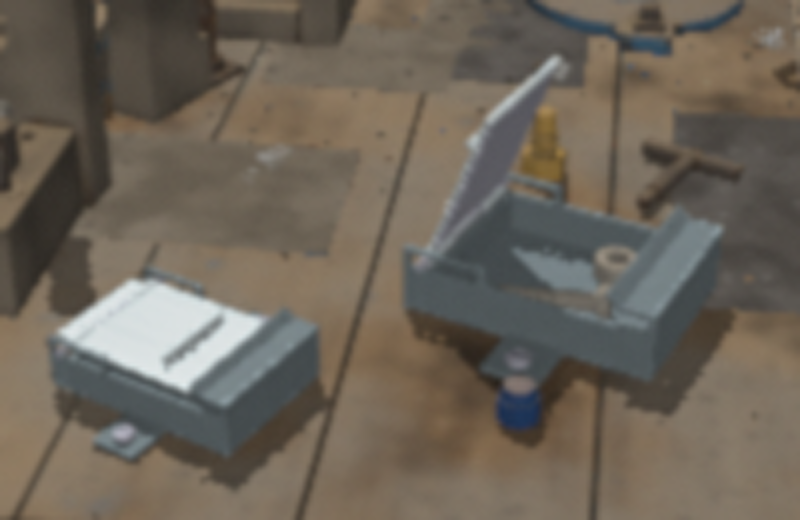

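```bash
cat > h.py <<'E'
import numpy as np, cv2
def und(c,u,v):
    x=(u-c['cx'])/c['fx']; y=(v-c['cy'])/c['fy']; X,Y=x,y
    for _ in range(10):
        s=1+c['k1']*(X*X+Y*Y); X,Y=x/s,y/s
    return X,Y
def ray(c,u,v):
    X,Y=und(c,u,v); R=np.array(c['R']); t=np.array(c['t'])
    return -R.T@t, R.T@np.array([X,Y,1])
def onz(c,u,v,z):
    o,d=ray(c,u,v); return o+d*(z-o[2])/d[2]
def proj(c,P):
    p=np.array(c['R'])@np.array(P)+np.array(c['t']); X,Y=p[0]/p[2],p[1]/p[2]; s=1+c['k1']*(X*X+Y*Y)
    return np.array([c['fx']*X*s+c['cx'],c['fy']*Y*s+c['cy']])
def tri(c1,p1,c2,p2):
    o1,d1=ray(c1,*p1); o2,d2=ray(c2,*p2)
    A=np.stack([d1,-d2],1); s=np.linalg.lstsq(A,o2-o1,rcond=None)[0]
    a,b=o1+s[0]*d1,o2+s[1]*d2; return (a+b)/2, np.linalg.norm(a-b)
E
python3 - <<'E'
from h import *
from workcell import cams
c=cams.get_calibration("top"); s=cams.get_calibration("side")
T=lambda x,y:(220+x/3.3,110+y/3.3); S=lambda x,y:(225+x/4,150+y/4)
for n,p,z in [("footL",(158,376),.003),("footR",(340,455),.003),("Lo1",(148,350),.003),("Lo2",(136,393),.003),("Ro1",(364,438),.003),("Ro2",(348,480),.003),
  ("lipL",(143,462),.036),("lipR",(275,522),.036),("fitting",(447,390),.03),("capnut",(100,377),.015),("tk",(465,510),.01)]:
    print(n,onz(c,*T(*p),z).round(4))
print("edge",tri(c,T(337,370),s,S(0,0)))
# covertop corner
print("earR",tri(c,T(340,370),s,S(560,60)),"earL?",)
print("lipcornerL",tri(c,T(143,462),s,S(652,330)),"R",tri(c,T(275,522),s,S(722,228)))
E
```

```text
footL [ 0.473  -0.0767  0.003 ]
footR [ 0.426 -0.201  0.003]
Lo1 [ 0.4903 -0.0687  0.003 ]
Lo2 [ 0.4609 -0.0628  0.003 ]
Ro1 [ 0.4379 -0.2165  0.003 ]
Ro2 [ 0.4098 -0.207   0.003 ]
lipL [ 0.4129 -0.0753  0.036 ]
lipR [ 0.3792 -0.1614  0.036 ]
fitting [ 0.4689 -0.2682  0.03  ]
capnut [ 0.4689 -0.0399  0.015 ]
tk [ 0.3936 -0.2838  0.01  ]
edge (array([ 0.59120219, -0.1504593 ,  0.1411219 ]), np.float64(0.270730636752531))
earR (array([ 0.46577919, -0.19752689,  0.10399615]), np.float64(0.003997224183812689)) earL?
lipcornerL (array([ 0.41243313, -0.0742197 ,  0.02841513]), np.float64(0.0019923030718979546)) R (array([ 0.37855019, -0.16126907,  0.03407865]), np.float64(0.0013789712656472103))
```

Request:
arm_command(
  deltas=[
    [-1,0.1,-0.1,-0.4,0,0,0],
    [-1,0.4,-0.35,-0.47,0,0,0],
    [-1,0.8,-0.7,-0.47,0,0,0],
    [-1,1,-0.89,-0.47,0,0,0],
    [-1,1,-0.89,-0.47,0,0,0],
  ],
  newtons=20,
)

```text
clock: 0.78
position: [0.3476, -0.3766, 0.3192]
tool_rot: [-3.141, -0.001, 0.447]
force: [-0.6, -1.0, -0.5]
grip_width: -0.0
```

Request:
arm_command(
  deltas=[
    [-1,0.35,-0.33,0.1,0,0,0.2],
    [-1,0.7,-0.65,0.2,0,0,0.4],
    [-1,1,-0.95,0.3,0,0,0.6],
    [-1,1,-1,0.4,0,0,0.8],
    [-1,1,-1,0.4,0,0,1],
    [-1,1,-1,0.4,0,0,1],
    [-1,1,-1,0.4,0,0,1],
  ],
)

```text
clock: 1.65
position: [0.4171, -0.1813, 0.259]
tool_rot: [3.141, -0.0, -0.341]
force: [0.3, -0.8, 0.0]
grip_width: 0.0002
```

```bash
python3 - <<'E'
from workcell import telemetry, cams
import cv2,pickle
o=telemetry.observe(); print(o['qpos'],o['position'],o['tool_rot'])
c=cams.get_calibration("wrist"); im=cams.grab_frame("wrist"); cv2.imwrite("pics/w1.png",im); pickle.dump(c,open("w1.pkl","wb"))
E
```

```text
[ 0.37277278  0.23937854 -0.11076882  2.01177378  0.03398267  0.8919002
 -1.66758549] [ 0.41714452 -0.1812999   0.25896808] [ 3.14137793e+00 -2.51328555e-04 -3.40589229e-01]
```

View pics/w1.png

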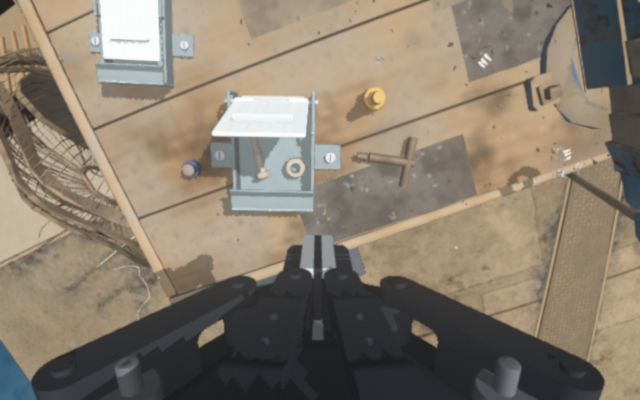

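```bash
python3 - <<'E'
import cv2
a=cv2.imread("pics/w1.png")[80:225,180:360]
cv2.imwrite("pics/w1c.png",cv2.resize(a,None,fx=4.4,fy=4.1,interpolation=cv2.INTER_CUBIC))
E
```

```text
(no output)
```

View pics/w1c.png

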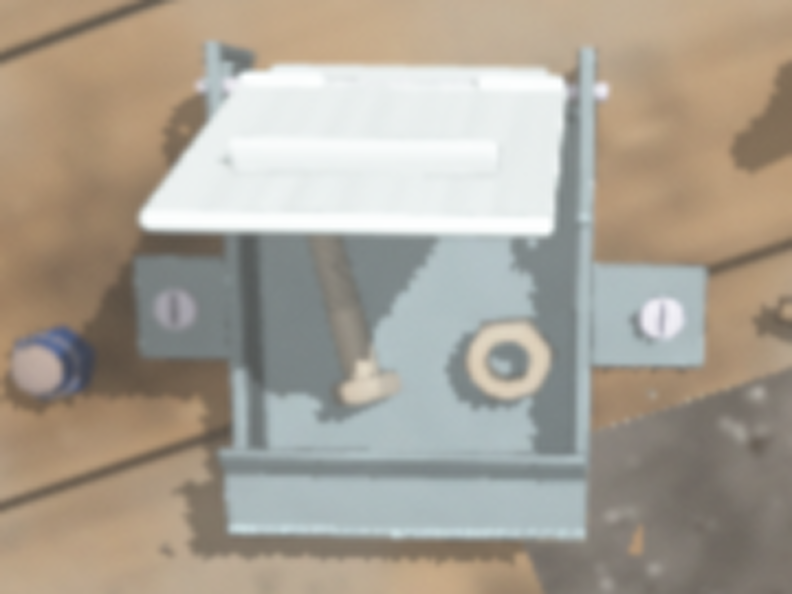

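```bash
python3 - <<'E'
from h import *
import pickle
c=pickle.load(open("w1.pkl","rb"))
W=lambda x,y:(180+x/4.4,80+y/4.1)
P={}
for n,p,z in [("Lo1",(135,257),.003),("Lo2",(140,357),.003),("Ro1",(706,265),.003),("Ro2",(706,366),.003),("sL",(175,310),.004),("sR",(662,318),.004),
 ("pinL",(205,86),.028),("pinR",(600,91),.028),("lipoL",(230,530),.036),("lipoR",(586,535),.036),("lipiL",(222,452),.042),("lipiR",(588,455),.042),("cap",(45,365),.015)]:
    P[n]=onz(c,*W(*p),z); print(n,P[n].round(4))
yv=P["Lo1"]+P["Lo2"]-P["Ro1"]-P["Ro2"]; yaw=np.arctan2(-yv[0],yv[1]); print("len",np.linalg.norm(yv)/2,"yaw",yaw)
y2=P["pinL"]-P["pinR"]; print("yaw pin",np.arctan2(-y2[0],y2[1])); y2=P["lipoL"]-P["lipoR"]; print("yaw lip",np.arctan2(-y2[0],y2[1]))
C=(P["Lo1"]+P["Lo2"]+P["Ro1"]+P["Ro2"])/4; C[2]=0; print("C",C)
R=np.array([[np.cos(yaw),-np.sin(yaw),0],[np.sin(yaw),np.cos(yaw),0],[0,0,1]])
for n in P: print(n,(R.T@(P[n]-C)*1000).round(1))
# cover angle: edge outer corner with y=+-40
for y,p in((40,(148,222)),(-40,(553,228))):
  o,d=ray(c,*W(*p)); o=R.T@(o-C); d=R.T@d
  # find s where distance from pin axis (56,28) in xz = ~89
  t=np.roots([d[0]**2+d[2]**2,2*((o[0]-.056)*d[0]+(o[2]-.028)*d[2]),(o[0]-.056)**2+(o[2]-.028)**2-.089**2]); 
  for k in t: 
    q=o+k*d; print(q.round(4),np.arctan2(q[2]-.028,.056-q[0]))
E
```

```text
Lo1 [ 0.4892 -0.0718  0.003 ]
Lo2 [ 0.4619 -0.0609  0.003 ]
Ro1 [ 0.4349 -0.2171  0.003 ]
Ro2 [ 0.4067 -0.2076  0.003 ]
sL [ 0.4714 -0.0762  0.004 ]
sR [ 0.4244 -0.2008  0.004 ]
pinL [ 0.5236 -0.1151  0.028 ]
pinR [ 0.4896 -0.2061  0.028 ]
lipoL [ 0.4105 -0.0752  0.036 ]
lipoR [ 0.378  -0.1625  0.036 ]
lipiL [ 0.4327 -0.0844  0.042 ]
lipiR [ 0.4008 -0.1713  0.042 ]
cap [ 0.469  -0.0401  0.015 ]
len 0.1559055605932704 yaw -0.3587889910016948
yaw pin -0.3579502815276223
yaw lip -0.3565539082830818
C [ 0.44817898 -0.13934788  0.        ]
Lo1 [14.7 77.7  3. ]
Lo2 [-14.7  78.2   3. ]
Ro1 [ 14.8 -77.4   3. ]
Ro2 [-14.8 -78.5   3. ]
sL [-0.5 67.3  4. ]
sR [ -0.7 -65.9   4. ]
pinL [62.1 49.2 28. ]
pinR [ 62.2 -48.   28. ]
lipoL [-57.8  46.8  36. ]
lipoR [-57.6 -46.3  36. ]
lipiL [-33.8  46.   42. ]
lipiR [-33.1 -46.6  42. ]
cap [-15.4 100.2  15. ]
[ 0.0211  0.0917 -0.0539] -1.1672517340758837
[0.0322 0.038  0.1138] 1.3002995480831414
[ 0.0209 -0.0339 -0.0538] -1.1655030897786087
[ 0.0321 -0.0397  0.1137] 1.2992186403131116
```

```bash
python3 - <<'E'
from h import *
import pickle
c=pickle.load(open("w1.pkl","rb"))
from workcell import cams
W=lambda x,y:(180+x/4.4,80+y/4.1)
yaw=-.358; R=np.array([[np.cos(yaw),-np.sin(yaw),0],[np.sin(yaw),np.cos(yaw),0],[0,0,1]])
C=np.array([.4481,-.1393,0])+R@[.0060,.0004,0]; print(C)
for y,p in((40,(148,222)),(-40,(553,228))):
  o,d=ray(c,*W(*p)); o=R.T@(o-C); d=R.T@d
  t=np.roots([d[0]**2+d[2]**2,2*((o[0]-.056)*d[0]+(o[2]-.028)*d[2]),(o[0]-.056)**2+(o[2]-.028)**2-.089**2]); 
  for k in t: 
    q=o+k*d; print(q.round(4),np.arctan2(q[2]-.028,.056-q[0]))
q=[C+R@np.array(v) for v in [(.056-.089*np.cos(1.18),-.04,.028+.089*np.sin(1.18))]]
print(proj(cams.get_calibration("top"),q[0]),proj(cams.get_calibration("side"),q[0]))
# targets: start tip corner radius 40
from workcell import telemetry
o=telemetry.observe(); print(o['position'],R.T@(o['position']-C), o['tool_rot'])
E
```

```text
[ 0.45385976 -0.14102777  0.        ]
[ 0.0154  0.0905 -0.0512] -1.0969827505219942
[0.0262 0.0381 0.1119] 1.2295263377908583
[ 0.0152 -0.0344 -0.0511] -1.0939919511027492
[ 0.0261 -0.0401  0.1118] 1.2276531104048458
[317.08956585 225.06940993] [366.50860987 164.43885157]
[ 0.4171335  -0.18130291  0.25898981] [-0.02028532 -0.05059062  0.25898981] [ 3.14149454e+00 -3.41194932e-04 -3.41509503e-01]
```

Request:
arm_command(
  deltas=[
    [-1,0.3,-0.16,0.0,0,0,0.021],
    [-1,0.627,-0.327,0.1,0,0,0.021],
    [-1,0.627,-0.327,0.45,0,0,0.021],
    [-1,0.627,-0.327,0.8,0,0,0.021],
    [-1,0.627,-0.327,0.8,0,0,0.021],
    [-1,0.627,-0.327,0.8,0,0,0.021],
  ],
)

```text
clock: 2.45
position: [0.523, -0.1667, 0.1406]
tool_rot: [-3.141, -0.002, -0.36]
force: [0.2, 0.9, 0.1]
grip_width: 0.0001
```

```bash
cat >> h.py <<'E'
yaw=-.358; Rc=np.array([[np.cos(yaw),-np.sin(yaw),0],[np.sin(yaw),np.cos(yaw),0],[0,0,1]]); C=np.array([.4539,-.1410,0])
def st(pic=None,cam="wrist"):
    from workcell import telemetry,cams
    o=telemetry.observe(); print(round(o['clock'],2),"case tcp mm",(Rc.T@(o['position']-C)*1000).round(1),"rot",o['tool_rot'].round(4),"F case",(Rc.T@o['force']).round(1))
    if pic: cv2.imwrite("pics/"+pic,cams.grab_frame(cam))
E
python3 -c "
from h import *
st('w2.png')"
```

```text
2.45 case tcp mm [ 73.7   0.2 140.6] rot [-3.1414e+00 -1.7000e-03 -3.6000e-01] F case [-0.1  0.9  0.1]
```

View pics/w2.png

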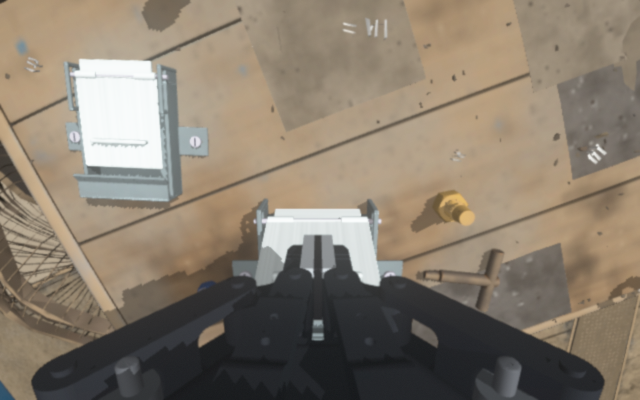

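Request:
arm_command(
  deltas=[
    [-1,0,0,0.3,0,0,0],
    [-1,-0.05,0,0.33,0,0,0],
    [-1,-0.11,0,0.365,0,0,0],
    [-1,-0.15,0,0.4,0,0,0],
    [-1,-0.15,0,0.4,0,0,0],
  ],
)

```text
clock: 3.12
position: [0.5011, -0.1579, 0.0794]
tool_rot: [-3.142, -0.001, -0.36]
force: [0.7, 0.1, 0.3]
grip_width: -0.0003
```

```bash
python3 -c "
from h import *
st('s3.png','side')
im=cv2.imread('pics/s3.png')[120:270,270:470]; cv2.imwrite('pics/s3c.png',cv2.resize(im,None,fx=4,fy=4))"
```

```text
3.12 case tcp mm [50.2  0.7 79.4] rot [-3.1415e+00 -6.0000e-04 -3.5990e-01] F case [0.6 0.3 0.3]
```

View pics/s3c.png

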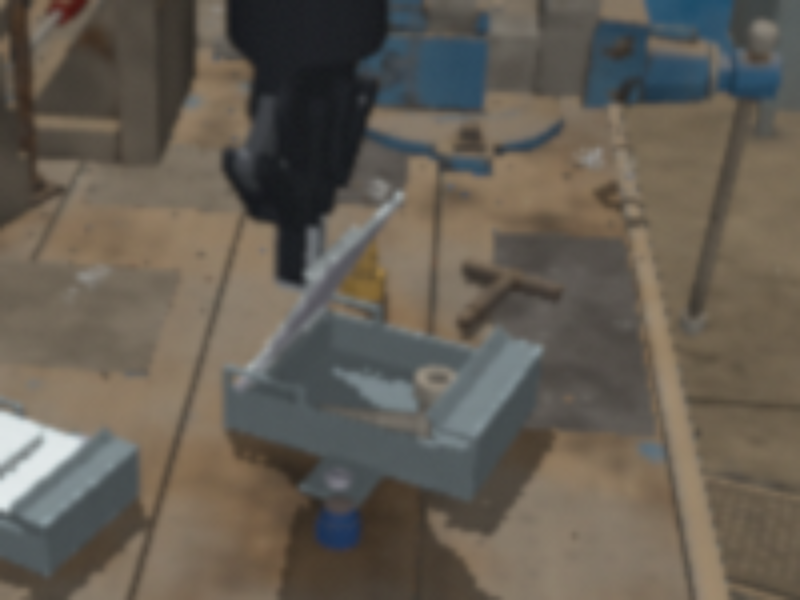

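Request:
arm_command(
  deltas=[
    [-1,-0.035,0,0.008,0,0,0],
    [-1,-0.075,0,0.02,0,0,0],
    [-1,-0.112,0,0.043,0,0,0],
    [-1,-0.15,0,0.07,0,0,0],
    [-1,-0.18,0,0.105,0,0,0],
    [-1,-0.2,0,0.136,0,0,0],
    [-1,-0.22,0,0.165,0,0,0],
    [-1,-0.232,0,0.19,0,0,0],
  ],
)

```text
clock: 4.18
position: [0.4685, -0.1457, 0.05]
tool_rot: [3.142, 0.0, -0.36]
force: [1.8, -0.5, 2.3]
grip_width: -0.0
```

```bash
python3 -c "
from h import *
st('s4.png','side')
im=cv2.imread('pics/s4.png')[120:270,270:470]; cv2.imwrite('pics/s4c.png',cv2.resize(im,None,fx=4,fy=4))"
```

```text
4.17 case tcp mm [15.3  0.7 50. ] rot [ 3.1416e+00  2.0000e-04 -3.6010e-01] F case [1.9 0.2 2.3]
```

View pics/s4c.png

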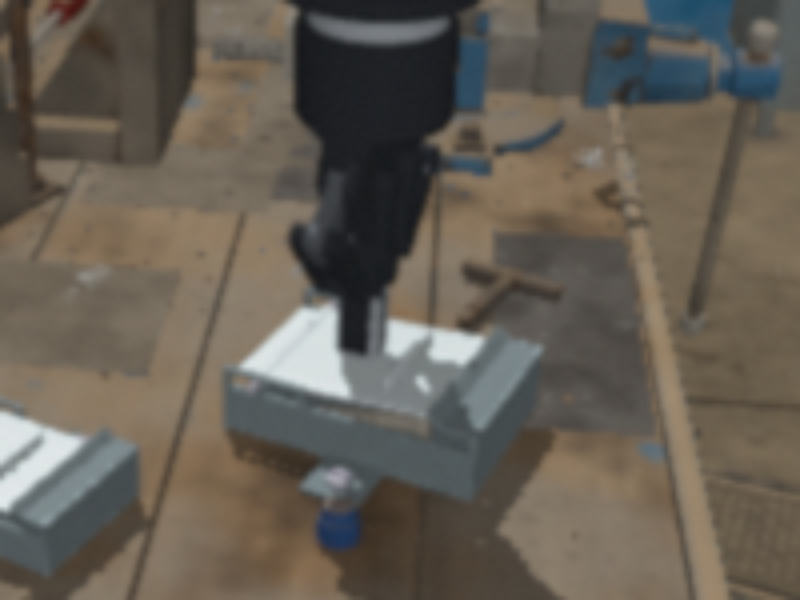

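Request:
arm_command(
  deltas=[
    [-1,0,0,0.01,0,0,0],
    [-1,0,0,0.02,0,0,0],
    [-1,0,0,0.025,0,0,0],
    [-1,0,0,0.025,0,0,0],
  ],
)

```text
clock: 4.72
position: [0.4687, -0.1458, 0.0467]
tool_rot: [3.142, -0.0, -0.36]
force: [-2.7, 1.6, 5.5]
grip_width: 0.0
```

```bash
python3 -c "
from h import *
st()"
```

```text
4.72 case tcp mm [15.5  0.7 46.7] rot [ 3.1416e+00 -1.0000e-04 -3.6020e-01] F case [-3.1  0.5  5.5]
```

Request:
arm_command(
  deltas=[
    [-1,-0.03,0,0,0,0,0],
    [-1,-0.06,0,0,0,0,0],
    [-1,-0.085,0,0,0,0,0],
    [-1,-0.11,0,0,0,0,0],
    [-1,-0.135,0,0,0,0,0],
    [-1,-0.135,0,0,0,0,0],
  ],
)

```text
clock: 5.48
position: [0.4495, -0.1385, 0.0467]
tool_rot: [-3.142, 0.0, -0.36]
force: [-0.2, 0.8, 6.6]
grip_width: -0.0
```

```bash
python3 -c "
from h import *
st('s5.png','side')
im=cv2.imread('pics/s5.png')[120:270,270:470]; cv2.imwrite('pics/s5c.png',cv2.resize(im,None,fx=4,fy=4))"
```

```text
5.47 case tcp mm [-5.   0.8 46.7] rot [-3.1416e+00  1.0000e-04 -3.6010e-01] F case [-0.4  0.7  6.6]
```

View pics/s5c.png

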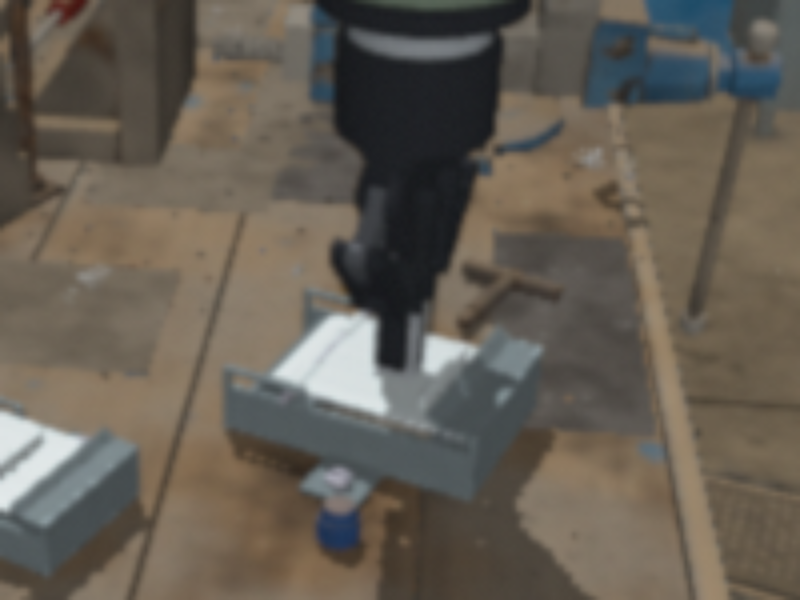

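Request:
arm_command(
  deltas=[
    [-1,-0.025,0,0,0,0,0],
    [-1,-0.05,0,0,0,0,0],
    [-1,-0.075,0,0,0,0,0],
    [-1,-0.085,0,0,0,0,0],
    [-1,-0.085,0,0,0,0,0],
  ],
)

```text
clock: 6.15
position: [0.4393, -0.1345, 0.0469]
tool_rot: [-3.141, -0.003, -0.36]
force: [10.4, -5.1, 0.0]
grip_width: 0.0003
```

```bash
python3 -c "
from h import *
st()"
```

```text
6.15 case tcp mm [-16.    0.9  46.9] rot [-3.141  -0.0034 -0.3603] F case [11.5 -1.2  0. ]
```

Request:
arm_command(
  deltas=[
    [-1,-0.01,0,0.003,0,0,0],
    [-1,-0.015,0,0.003,0,0,0],
    [-1,-0.015,0,0.003,0,0,0],
  ],
)

```text
clock: 6.52
position: [0.439, -0.1342, 0.0469]
tool_rot: [-3.14, -0.007, -0.361]
force: [18.7, -9.2, -0.1]
grip_width: -0.0001
```

```bash
python3 -c "
from h import *
st('s6.png','side')
im=cv2.imread('pics/s6.png')[120:270,270:470]; cv2.imwrite('pics/s6c.png',cv2.resize(im,None,fx=4,fy=4))"
```

```text
6.53 case tcp mm [-16.3   1.1  46.9] rot [-3.1403 -0.0072 -0.3605] F case [20.7 -2.1 -0.1]
```

View pics/s6c.png

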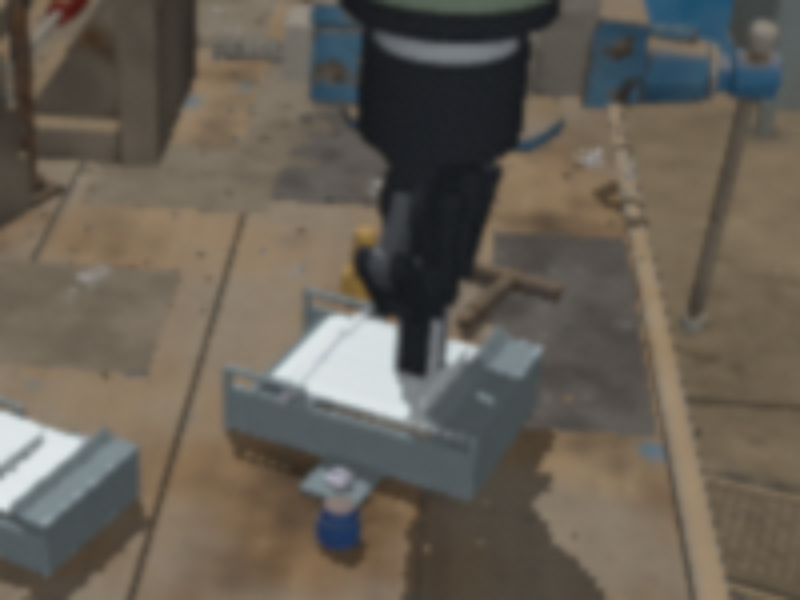

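Request:
arm_command(
  deltas=[
    [-1,0.02,0,-0.01,0,0,0],
    [-1,0.03,0,-0.06,0,0,0],
    [-1,0.05,0,-0.3,0,0,0],
    [-1,0.05,0,-0.7,0,0,0],
    [-1,0.05,0,-1,0,0,0],
    [-1,0.05,0,-1,0,0,0],
  ],
)

```text
clock: 7.32
position: [0.4432, -0.1362, 0.1987]
tool_rot: [-3.141, -0.004, -0.36]
force: [0.4, 0.6, -1.2]
grip_width: -0.0002
```

```bash
python3 -c "
from h import *
st('t7.png','top'); st('w7.png'); st('s7.png','side')
im=cv2.imread('pics/s7.png')[160:260,310:430]; cv2.imwrite('pics/s7c.png',cv2.resize(im,None,fx=6,fy=6,interpolation=cv2.INTER_CUBIC))
from workcell import cams; import pickle; pickle.dump(cams.get_calibration('wrist'),open('w7.pkl','wb'))"
```

```text
7.33 case tcp mm [-11.7   0.8 198.7] rot [-3.1411 -0.0037 -0.3604] F case [ 0.2  0.7 -1.2]
7.38 case tcp mm [-12.5   0.7 197. ] rot [-3.1415e+00 -1.3000e-03 -3.6030e-01] F case [-0.3 -1.3 -1.1]
7.42 case tcp mm [-12.9   0.6 196. ] rot [ 3.1414e+00  5.0000e-04 -3.6020e-01] F case [-0.2 -0.2 -0.6]
```

View pics/s7c.png

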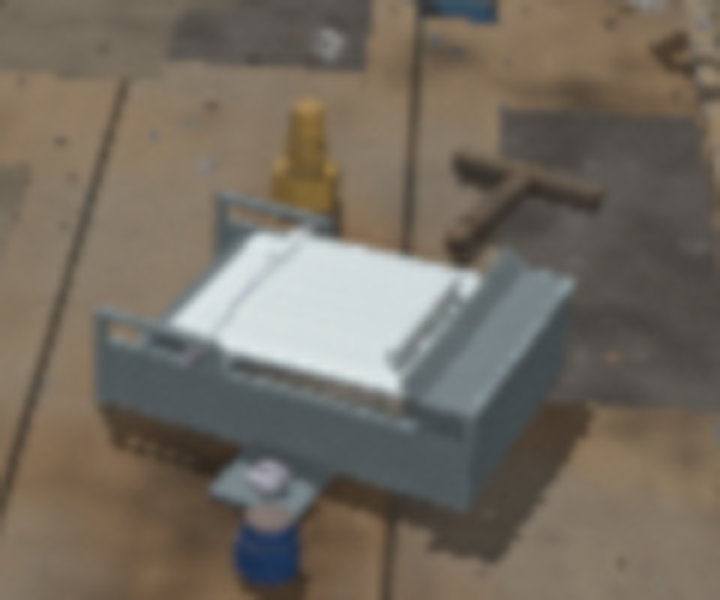

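View pics/w7.png

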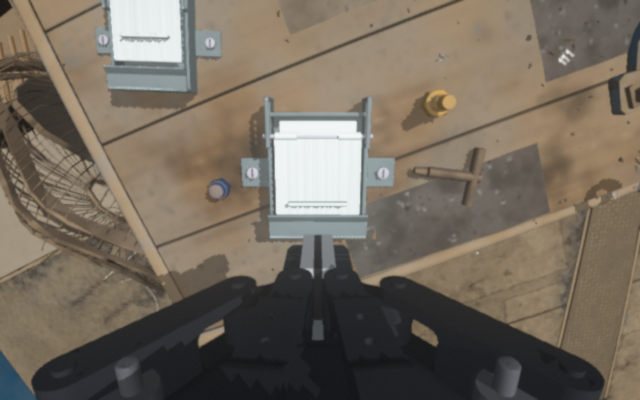

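```bash
python3 - <<'E'
from h import *
import pickle
c=pickle.load(open('w7.pkl','rb'))
im=cv2.imread('pics/w7.png')[85:245,235:400]; cv2.imwrite('pics/w7c.png',cv2.resize(im,None,fx=3.7,fy=3.7,interpolation=cv2.INTER_CUBIC))
for n,p,z in [("rib top",(318,204),.037),("pinL",(267,136),.028),("pinR",(371,137),.028),("ribL",(287,204),.037),("lip flare",(318,217),.042)]:
    print(n,(Rc.T@(onz(c,*p,z)-C)*1000).round(1))
E
```

```text
rib top [-30.4  -0.1  37. ]
pinL [31.5 46.1 28. ]
pinR [ 30.4 -48.6  28. ]
ribL [-30.3  28.7  37. ]
lip flare [-41.5  -0.1  42. ]
```

View pics/w7c.png

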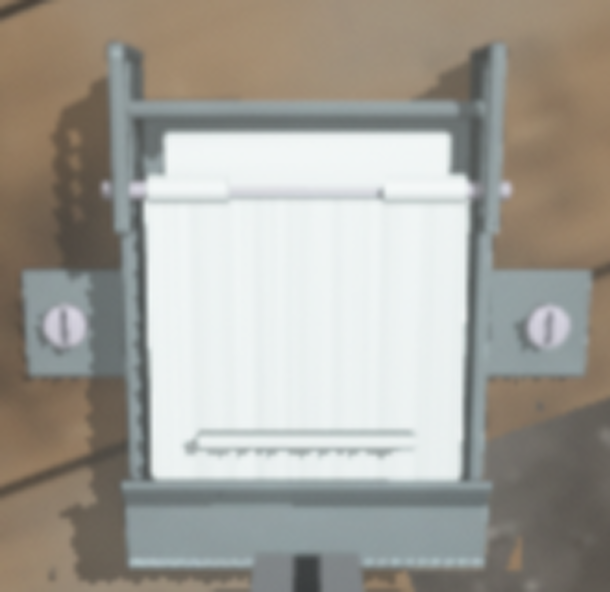

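The pin sits at about x = 31 mm, against 32 mm when fully home. The rib is at about -28 to -30 mm, the edge is under the lip and the cover is flat. I'll hand in.

```bash
python3 -c "
from workcell import job; print(job.job_done())"
```

```text
the job is handed in; nothing more can be done
None
```

The case is closed: the cover is folded flat and its free edge is tucked under the lip. I handed the job in at about 7.4 s, and it reported no verdict.

**What I did:** I used the larger, open case. With the fingers shut, I pressed on the outer face behind the thumb rib and folded the cover down. I held it there with about 5.5 N, then slid it towards the lip until it hit the end stop. At the stop the force rose to about 21 N with almost no further movement. Then I backed off and lifted clear.

**Last checks:**
- **Slide:** the pin measured at x ≈ 31 mm in the case frame, against 32 mm when fully home. The camera calibration is good to about 2 mm.
- **Cover:** it stayed flat under the lip after release.
- **Bystanders:** the fitting, cap nut and T-key looked unmoved in the last pictures.
- **Robot:** clear of everything, with the fingertips about 18 cm above the bench.

**Not confirmed:**
- **Flat before tucking:** I judged this from the flat contact height (fingertips at 29.7 mm) and the hinge still looking back in the side view just before that press. I did not measure the pin at that moment.
- **Early slide:** the cover moved with the fingertip by friction at first, so most of the slide happened before the rib was pushed.
- **Bolt and nut:** they are hidden under the closed cover, so I could not look at them again.
- **Case position:** measuring from the feet alone put the case about 6 mm out from the pin and lip. I used the pin and lip, and the contact heights and end stop agreed with that.

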